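# Unclip the battery cover and take out the pack

## Robot

A 7-joint arm with a two-finger parallel gripper is mounted at the origin on the work surface. World frame = base frame: x ahead of the robot, y to its left, z up, the work surface at z = 0. Lengths are in m, angles in rad, forces in N, time in s.
With the tool pointing down it reaches from about 0.35 to 0.9 m from the base axis. Payload 8.1 kg.
Tool frame: the origin (TCP) lies at the very end of the fingers, on their centre line; the grasp point (between the pads) lies 19 mm behind it (grasp_offset is the distance from the TCP to the grasp point, in m); z points along the fingers, y is the line along which they close (so a half turn about z gives the same grasp; the last joint's range is limited). The gripper opens to 92 mm and grips with 3 to 60 N. Pads are 19 mm wide; open, the fingers measure 130 mm over their backs; the gripper's body (75 mm by 190 mm) begins 47 mm behind the grasp point.
Start: joints at [-1.431, 0.434, 0.025, 1.573, -0.012, 1.134, -0.075], TCP at [0.15, 0.607, 0.196] pointing down, gripper open.
Joint ranges: [-2.62, 2.62], [-0.44, 2.09], [-1.27, 1.32], [0.08, 2.57], [-1.32, 4.46], [0.12, 2], [-2.74, 2.74]. Speed limits (rad/s): [2.22, 2.22, 3.01, 3.01, 3.14, 3.14, 3.14].

## Interface

Orientations are given as a rotation vector (axis times angle).
In Python, from cell import observe, get_image, camera_params, sign_off, silhouettes, grasp_offset gives the robot as it stands. The module is installed in compiled form; this text tells all that it offers.
- The arm moves only by the tool jog_arm, never from a script. Its argument "motion" is a list that holds one entry, the list of rows, each a list of 7 numbers: the shift along the tool's x, y, z in m, then the turn, a rotation vector about the tool's x, y, z in rad, then the closure, from -1 (fully open) to 1 (shut), so that 0 is half open. In form: [[[dx, dy, dz, wx, wy, wz, hand], ...]]. A call has 1 to 10 rows; each row is the pose to reach, as a shift and turn from the pose commanded when the call began, along the tool's axes at that moment; what a row does not reach only later rows make up. A row lasts 1/12 s, in which the tool goes at most 41.7 mm and 7.16 degrees, less where a joint would pass 70% of its speed; a pose out of reach is approached as far as the arm can. A call with a gripper value outside its range is refused whole. The fingers move at their own pace and stop on an object; "force" is the grip in N (left out, the last holds). Time passes only in rows, so rows that repeat a pose let the fingers close. It gives the time, the measured TCP pose, the force, the opening and the grip force at its end, in the units of the state.
- observe(): the state, without advancing time (a new reading comes with each control period).
- get_image(name): name is "side" or "top" or "wrist"; returns the picture (400x640x3 uint8, red, green, blue); there is no depth.
- camera_params(name): a dict with "vertical_fov" (degrees; the focal length in pixels is half the picture's height over the tangent of half this angle, whatever the lens; pixels are square), "cx", "cy" (the principal point, pixels), "T" (4x4, takes a point from camera to world coordinates). Camera axes: x right, y down, z forward; pixel columns grow to the right and rows downward; lengths in m; the calibration is good to about 2 mm. A picture is of the moment at which its call begins: read the wrist's pose just before it. camera_params takes no time and is no camera call; for the wrist camera it gives the pose at the moment of the call.
- sign_off(): hands the job in; it is judged then, once.
Trained networks look in the newest picture that a camera, given by its name, has taken for a name from the list of things; names that differ only in an ending like _2 or _b are one class to them, and where a whole thing is asked for, a point or a joint stands for the part that bears it (a point fixed in the world has none). Each returns a list of dicts, best first, with "p" (0 to 1); they miss things now and then, are a little off and sometimes report something else, mostly with a low value. They report only what shows in the picture. A call takes as long as a camera call. They do not tell look-alikes from the thing itself.
- silhouettes(query, camera): "mask" (400x640 bool, what is visible of it) and "pixel" ([column, row] in pixels, amid what is visible of it).
The state is a dict: "clock": time; "joints": joint angles; "dq": joint speeds; "joint_efforts": joint torques, N m; "position": TCP position; "ee_rot": TCP orientation; "force": force on the tool from outside, world axes, zero at the start; "ft_torque": the same for the moment, N m; "width": opening from 0.0 (shut) to 1.0 (fully open); "gripper_force": force on a finger pad.
Only numpy, scipy, OpenCV 4.12 (cv2) and the standard library are available. Lean on these libraries where they do the work, as an engineer would, in place of code of your own. Each camera call takes 0.05 s, during which the arm holds its last target. There are 200 camera calls.

## Task

The battery of the little hobby compressor is flat. Squeeze the cover's springy side tab inward and keep it squeezed while you lift the cover straight off, stand the cover upright on the cutting mat, then take the battery pack out by its rib and stand it upright in the shallow white tray. Set both down rather than dropping them, let go, and leave the glue bottle, the cup of swabs and the glass dish where they are.

Things in the scene. Friction and masses are not known exactly. Their poses are not given: they have to be found in the camera images.
- compressor: Fixed off-white case; origin: underside, centre of the battery bay; z up, x to the pump end. Bay: open-topped box 150 (x) by 68 (y) mm outside, walls and floor 4 mm, rim at z = 80. Pump end: x = 75 to 145, 80 mm wide, up to z = 86. Each long wall (y = +-34) has a finger notch in its middle, 72 mm long, from the rim down to z = 46; fingers may close inward over the notch's bottom, not lower.
- cover: Loose grey cover on the bay, 150 (x) by 68 (y) mm, about 0.18 kg. Origin: in the plane of its two feet, 33 mm below cover_grip; axes as the compressor's while home, with 1 mm play. Off the bay it stands upright by itself on its feet. Its hook sits under a catch in the bay's +y wall: locked until the tab is pressed about 4 mm (press it fully); free of the catch once lifted 12 mm.
- cover_grip (a point): Centre of the cover, midway between its two upright grip plates, which fill the finger notches: 40 mm long in x, from 20 mm below this point to 21 mm above it. The -y plate is rigid, outer face at y = -33 mm. The +y plate is the ridged spring tab. Pinch both across y from above: 66 mm wide free, 60 mm pressed, the middle then 3 mm to -y of here. Grip with 20 to 30 N.
- tab_face (a point): Centre of the spring tab's outer face, level with cover_grip and 33 mm to its +y when free, 27 mm when fully pressed. Press it along the cover's -y.
- tab (a joint): How far the cover's spring tab is pressed inward: 0 (free) to 0.006 m (stop). The spring takes about 3 N to start and 8 N at the stop, and returns the tab when let go.
- pack: Battery pack, loose on the bay's floor under the cover, about 0.3 kg: dark block 90 (x) by 50 (y) by 28 mm high with a grey upright pull rib on the middle of its top. Origin: centre of its underside, z up. It lies up to 12 mm off the bay's centre along x.
- pack_rib (a point): Centre of the pack's pull rib, which is 16 mm thick (x), 24 mm long (y), 38 mm high: 47 mm above the pack's underside, 19 mm above its block, 19 mm below the rib's top. In the bay the rib's top is 10 mm below the rim. Pinch it along x from above, fingers opened to about 50 mm: the bay's end walls (inner faces 71 mm from the bay's centre) are near. 20 N holds it.
- mat_top (a point): Centre of the upper face of the fixed green cutting mat, 240 (x) by 170 (y) by 3 mm; z up.
- tray_in (a point): Centre of the inner floor of the fixed shallow white tray, outside 180 (x) by 140 (y) by 25 mm high, walls and floor 5 mm; z up.
- glue: Glue bottle with a blue cap, 60 mm across, 95 mm high; origin at the centre of its underside. Leave alone.
- swabs: White cup of cotton swabs, 72 mm across, 85 mm high, swabs up to 105 mm; origin at the centre of its underside. Leave alone.
- dish: Shallow glass dish, 96 mm across, 20 mm high; origin at the centre of its underside. Leave alone.
Mind the look-alikes: they are no part of the job. Leave any red or turquoise look-alike of the cover alone.

How it is judged:
By the outcome, as a careful person would: the job done as asked, in the order asked, and still so for the second after the job is handed in, with the robot touching nothing.
It also fails if it takes over 64 s, if anything falls off the work surface, if the arm or the gripper's body presses on something with over 40 N, if the wrist force passes 120 N, or if a joint passes its speed limit or range.

## Working session

There is one attempt and no reset: what is moved stays moved. The work goes in short steps, Python scripts to look and compute and a tool call to move; the robot and the scene stay as the last step left them, time stands still between calls to the robot, and variables do not carry over. Pictures are saved under pics/ and viewed, at most 10 in all, crops included, and the job is handed in when it is done.

Besides the shell and the picture viewer there is one more tool, called after "Request:" as name(argument=value, ...) on one line, values as JSON. jog_arm: Moves the arm, as the interface text tells. Its arguments: {"type":"object","properties":{"motion":{"type":"array"},"force":{"type":"number"}},"required":["motion"]}

```bash
mkdir -p pics; python3 - <<'E'
from cell import *
import cv2,numpy as np
print(observe())
for n in ("top","side"):
    im=get_image(n); cv2.imwrite(f"pics/{n}0.png",im[:,:,::-1]); p=camera_params(n); print(n,p["vertical_fov"],p["cx"],p["cy"],np.round(p["T"],4).tolist())
print(grasp_offset)
E
```

```text
{'clock': 0.0, 'joints': array([-1.43061441,  0.43522643,  0.02494309,  1.57409615, -0.01160523,
        1.13397441, -0.07508111]), 'dq': array([-0.00043465,  0.00100499,  0.00082734,  0.00098536, -0.00052689,
        0.00012256, -0.00326234]), 'joint_efforts': array([-2.41481484e-04, -6.67861032e+01,  9.84680839e-01, -3.14451098e+01,
       -6.05829782e-02,  4.31633054e-02,  1.69695641e-04]), 'position': array([0.15015983, 0.606124  , 0.19514287]), 'ee_rot': array([-3.80457663e-01, -3.11840424e+00,  2.44752882e-03]), 'force': array([0.67702488, 0.23250066, 0.84428548]), 'ft_torque': array([ 0.00275704, -0.02212106,  0.03597135]), 'gripper_force': 0.0, 'width': 0.998250798972352}
top 46.73141016325215 317.26396890803176 200.13714206303055 [[-0.0291, -0.9936, 0.1089, 0.3683], [-0.9996, 0.0282, -0.0094, -0.0719], [0.0063, -0.1091, -0.994, 1.216], [0.0, 0.0, 0.0, 1.0]]
side 47.77874873842837 316.17776889012794 204.2580961605437 [[-0.9856, -0.1185, 0.121, 0.3785], [-0.169, 0.7343, -0.6575, 0.6141], [-0.011, -0.6684, -0.7437, 0.897], [0.0, 0.0, 0.0, 1.0]]
0.0188
```

View pics/top0.png

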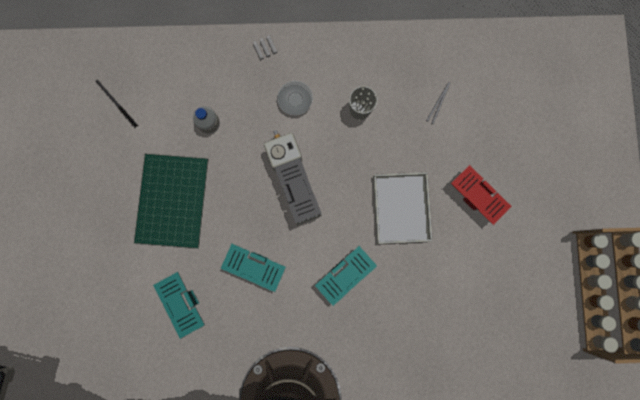

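View pics/side0.png

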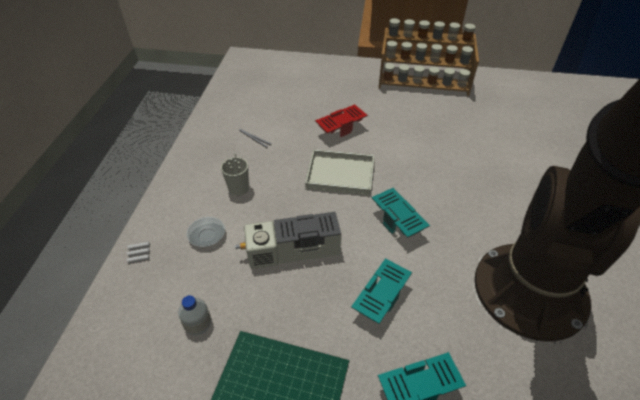

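The top view shows the compressor with pump at (283,150) and grey cover at (297,195), mat at (171,200), tray at (402,208). The side view confirms that the red and turquoise covers are look-alikes.

```bash
cat > h.py <<'E'
from cell import *
import cv2,numpy as np
from scipy.spatial.transform import Rotation as Ro
def ray(cam,px,P=None):
    p=P or camera_params(cam); f=200/np.tan(np.radians(p["vertical_fov"])/2)
    px=np.atleast_2d(px).astype(float); d=np.c_[(px[:,0]-p["cx"])/f,(px[:,1]-p["cy"])/f,np.ones(len(px))]
    return p["T"][:3,3],d@p["T"][:3,:3].T
def onplane(cam,px,z,P=None):
    o,d=ray(cam,px,P); return o+d*((z-o[2])/d[:,2])[:,None]
def proj(cam,X,P=None):
    p=P or camera_params(cam); f=200/np.tan(np.radians(p["vertical_fov"])/2)
    c=(np.atleast_2d(X)-p["T"][:3,3])@p["T"][:3,:3]; return c[:,:2]/c[:,2:]*f+[p["cx"],p["cy"]]
def rect(cam,mask,z,P=None):
    m=mask.astype(np.uint8); c=max(cv2.findContours(m,cv2.RETR_EXTERNAL,cv2.CHAIN_APPROX_NONE)[0],key=cv2.contourArea)
    w=onplane(cam,c[:,0],z,P)[:,:2]; (x,y),(a,b),t=cv2.minAreaRect((w*1000).astype(np.float32)); 
    if a<b: a,b,t=b,a,t+90
    return np.round([x/1000,y/1000],4),np.round([a,b]),round((t+90)%180-90,1)
def move(p,yaw):
    """shift/turn (tool axes) to reach TCP p with tool y at world yaw (deg), pointing down"""
    s=observe(); R=Ro.from_rotvec(s["ee_rot"]); best=None
    for k in (0,180):
        a=np.radians(yaw+k); y=np.array([np.cos(a),np.sin(a),0]); z=np.array([0,0,-1.]); T=Ro.from_matrix(np.c_[np.cross(y,z),y,z])
        w=(R.inv()*T).as_rotvec()
        if best is None or np.linalg.norm(w)<np.linalg.norm(best): best=w
    return np.round(R.inv().apply(np.array(p)-s["position"]),4),np.round(best,3)
E
python3 - <<'E'
from h import *
get_image("top")
for q,z in (("cover",.085),("compressor",.08),("mat_top",.003),("tray_in",.025),("glue",.05),("swabs",.05),("dish",.01)):
    for d in silhouettes(q,"top")[:6]:
        print(q,round(d["p"],2),np.round(d["pixel"]),rect("top",d["mask"],z))
im=get_image("top"); g=cv2.cvtColor(im,cv2.COLOR_RGB2HSV)
m=cv2.inRange(g,(55,80,20),(80,255,200)); m[:,225:]=0; m[255:]=0; print("mat",rect("top",m>0,.003))
m=cv2.inRange(im,(120,120,120),(255,255,255)); cv2.imwrite("pics/crop.png",cv2.resize(im[100:260,220:460,::-1],None,fx=3.2,fy=3.2,interpolation=2))
print("tray corners",onplane("top",[[375,176],[427,174],[430,241],[377,243]],.025).round(3)[:,:2].tolist())
print(Ro.from_rotvec(observe()["ee_rot"]).as_matrix().round(3))
E
```

```text
cover 0.94 [343. 276.] (array([ 0.3083, -0.1456]), array([145.,  71.]), -49.7)
cover 0.93 [479. 196.] (array([ 0.4927, -0.4839]), array([143.,  77.]), 42.1)
cover 0.83 [298. 191.] (array([ 0.5185, -0.0351]), array([150.,  68.]), 19.3)
cover 0.71 [178. 304.] (array([0.252 , 0.2517]), array([145.,  79.]), 28.1)
cover 0.68 [251. 271.] (array([0.3337, 0.0768]), array([144.,  66.]), 65.9)
compressor 0.8 [282. 152.] (array([0.6263, 0.0032]), array([92., 83.]), 23.6)
mat_top 0.76 [171. 201.] (array([0.511 , 0.3014]), array([242., 171.]), -6.5)
tray_in 0.87 [401. 210.] (array([ 0.4722, -0.3018]), array([180., 145.]), -0.4)
tray_in 0.54 [172. 199.] (array([0.5085, 0.294 ]), array([235., 166.]), -6.4)
glue 0.62 [207. 117.] (array([0.7122, 0.1979]), array([79., 62.]), 43.3)
glue 0.26 [297. 190.] (array([ 0.5236, -0.0345]), array([155.,  73.]), 19.0)
swabs 0.73 [361. 101.] (array([ 0.7476, -0.2091]), array([88., 73.]), -2.1)
dish 0.91 [296.  97.] (array([ 0.7794, -0.0317]), array([97., 91.]), 88.4)
mat (array([0.512 , 0.3013]), array([234., 165.]), -6.3)
tray corners [[0.558, -0.235], [0.559, -0.371], [0.385, -0.369], [0.384, -0.233]]
[[-0.971  0.241 -0.   ]
 [ 0.241  0.971  0.   ]
 [ 0.     0.    -1.   ]]
```

View pics/crop.png

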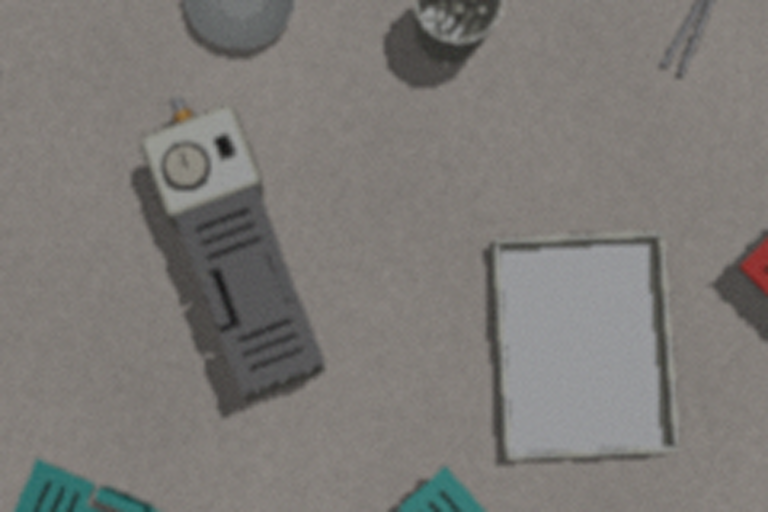

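The crop shows the dark spring tab on the cover's left (+y) side and the pump up and to the left. I'll go above the cover.

```bash
python3 -c "
from h import *
print(move([.5185,-.035,.2],109.3))"
```

```text
(array([-0.5117, -0.5343, -0.0041]), array([ 0.  , -0.  , -0.58]))
```

Request:
jog_arm(motion=[[[-0.026,-0.027,0,0,0,-0.03,-1],[-0.052,-0.054,0,0,0,-0.06,-1],[-0.078,-0.081,0,0,0,-0.09,-1],[-0.104,-0.108,0,0,0,-0.12,-1],[-0.13,-0.135,0,0,0,-0.15,-1],[-0.156,-0.162,0,0,0,-0.18,-1],[-0.182,-0.189,0,0,0,-0.21,-1],[-0.208,-0.216,0,0,0,-0.24,-1],[-0.234,-0.243,0,0,0,-0.27,-1],[-0.26,-0.27,0,0,0,-0.29,-1]]])

```text
clock: 1.38
position: [0.3384, 0.2805, 0.1963]
ee_rot: [-0.077, 3.14, 0.001]
force: [0.9, -0.2, 0.4]
width: 1.001
gripper_force: 0.0
```

```bash
python3 -c "
from h import *
print(observe()['position'],move([.5185,-.035,.2],109.3))"
```

```text
[0.33838621 0.28045762 0.1962636 ] (array([-0.1645, -0.3239, -0.0039]), array([ 0.001,  0.001, -0.288]))
```

Request:
jog_arm(motion=[[[-0.016,-0.033,0,0,0,-0.03,-1],[-0.033,-0.065,0,0,0,-0.06,-1],[-0.049,-0.097,0,0,0,-0.09,-1],[-0.066,-0.13,0,0,0,-0.12,-1],[-0.082,-0.162,0,0,0,-0.15,-1],[-0.099,-0.194,0,0,0,-0.18,-1],[-0.115,-0.227,0,0,0,-0.21,-1],[-0.132,-0.26,0,0,0,-0.24,-1],[-0.148,-0.292,0,0,0,-0.27,-1],[-0.164,-0.324,0,0,0,-0.29,-1]]])

```text
clock: 2.22
position: [0.5175, -0.0356, 0.1962]
ee_rot: [-0.53, 3.096, 0.0]
force: [0.8, 0.5, 0.5]
width: 0.998
gripper_force: 0.0
```

Request:
jog_arm(motion=[[[0,0,0,0,0,0,-1],[0,0,0,0,0,0,-1]]])

```text
clock: 2.38
position: [0.5173, -0.0362, 0.1959]
ee_rot: [-0.52, 3.098, -0.001]
force: [-0.6, -0.6, -0.3]
width: 1.001
gripper_force: 0.0
```

```bash
python3 - <<'E'
from h import *
P=camera_params("wrist"); s=observe(); im=get_image("wrist"); cv2.imwrite("pics/w1.png",im[:,:,::-1])
print(s["position"],move([.5185,-.035,.2],109.3)); print(P["T"].round(4),P["vertical_fov"])
for d in silhouettes("cover","wrist")[:3]:
    print(d["p"],d["pixel"],rect("wrist",d["mask"],.085,P))
for d in silhouettes("tab_face","wrist")[:3]: print("tab",d["p"],d["pixel"],d["mask"].sum())
for d in silhouettes("compressor","wrist")[:3]: print("comp",d["p"],d["pixel"],rect("wrist",d["mask"],.085,P))
for x in (.04,.087):
  c,a=np.array([.5185,-.035]),np.radians(19.3); u=np.array([np.cos(a),np.sin(a)]);v=np.array([-u[1],u[0]])
  print(proj("wrist",[np.r_[c+i*u*.075+j*v*.034,x] for i,j in((1,1),(1,-1),(-1,-1),(-1,1))],P).round())
E
```

```text
[ 0.5173184  -0.03617129  0.19590974] (array([-0.0014, -0.0013, -0.0042]), array([ 0.   , -0.   , -0.002]))
[[-3.266e-01  9.005e-01  2.872e-01  4.377e-01]
 [ 9.452e-01  3.114e-01  9.840e-02 -6.270e-02]
 [-8.000e-04  3.035e-01 -9.528e-01  3.844e-01]
 [ 0.000e+00  0.000e+00  0.000e+00  1.000e+00]] 70.72302383324137
0.96 [313.2, 181.1] (array([ 0.5183, -0.0348]), array([148.,  68.]), 19.4)
0.62 [475.5, 57.9] (array([0.349 , 0.0643]), array([133.,  77.]), 65.2)
0.62 [626.1, 50.1] (array([0.2891, 0.1892]), array([45., 36.]), -60.0)
tab 0.88 [447.5, 77.0] 1061
tab 0.86 [337.5, 183.8] 400
tab 0.81 [617.4, 45.0] 1771
comp 0.74 [318.2, 257.7] (array([ 0.6012, -0.0051]), array([78., 42.]), -70.9)
[[340. 233.]
 [289. 233.]
 [286. 116.]
 [343. 116.]]
[[344. 250.]
 [286. 250.]
 [281. 118.]
 [348. 118.]]
```

View pics/w1.png

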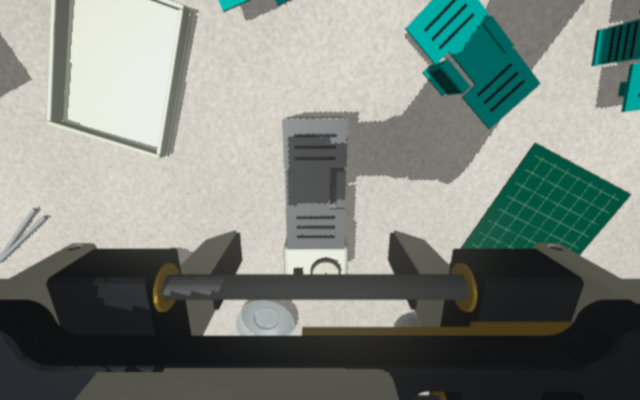

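The wrist view shows the cover deck at about (313,181) with the tab on the right at (338,184), centred between the fingers. Position (0.518,-0.035) and yaw 19.4° agree with the top view.

```bash
python3 -c "
from h import *
print(move([.5194,-.0378,.048],109.4))"
```

```text
(array([-0.0011, -0.0062,  0.1479]), array([ 0.001, -0.   ,  0.   ]))
```

```bash
python3 -c "
from h import *
for i in range(6):
  print(observe()['position'].round(4),move([.5194,-.0378,.048],109.4)); get_image('wrist')"
```

```text
[ 0.5164 -0.0324  0.1959] (array([-0.0011, -0.0062,  0.1479]), array([ 0.001, -0.   ,  0.   ]))
[ 0.5164 -0.0324  0.196 ] (array([-0.001 , -0.0061,  0.148 ]), array([0.001, 0.   , 0.001]))
[ 0.5165 -0.0326  0.196 ] (array([-0.001, -0.006,  0.148]), array([0.   , 0.   , 0.001]))
[ 0.5166 -0.0327  0.196 ] (array([-0.0009, -0.0058,  0.148 ]), array([0., 0., 0.]))
[ 0.5167 -0.0329  0.196 ] (array([-0.0009, -0.0055,  0.148 ]), array([0., 0., 0.]))
[ 0.5167 -0.0331  0.196 ] (array([-0.001 , -0.0053,  0.148 ]), array([ 0.,  0., -0.]))
```

Request:
jog_arm(motion=[[[-0.001,-0.0045,0.015,0,0,0,-1],[-0.001,-0.0045,0.03,0,0,0,-1],[-0.001,-0.0045,0.045,0,0,0,-1],[-0.001,-0.0045,0.06,0,0,0,-1],[-0.001,-0.0045,0.075,0,0,0,-1],[-0.001,-0.0045,0.085,0,0,0,-1],[-0.001,-0.0045,0.09,0,0,0,-1],[-0.001,-0.0045,0.09,0,0,0,-1],[-0.001,-0.0045,0.09,0,0,0,-1],[-0.001,-0.0045,0.09,0,0,0,-1]]])

```text
clock: 3.72
position: [0.5198, -0.0378, 0.1067]
ee_rot: [-0.527, 3.096, -0.0]
force: [0.2, 0.3, -0.3]
width: 1.0
gripper_force: 0.0
```

```bash
python3 - <<'E'
from h import *
P=camera_params("wrist"); im=get_image("wrist"); cv2.imwrite("pics/w2.png",im[:,:,::-1])
for i in range(4):
  print(observe()['position'].round(4),move([.5194,-.0378,.048],109.4)); get_image('wrist')
for d in silhouettes("cover","wrist")[:2]:
    P=camera_params("wrist"); print(d["p"],d["pixel"],[rect("wrist",d["mask"],z,P) for z in(.08,.085,.09)])
E
```

```text
[ 0.5199 -0.0378  0.1067] (array([0.0005, 0.0001, 0.0587]), array([-0.   ,  0.001, -0.001]))
[ 0.5198 -0.0377  0.1067] (array([0.0005, 0.0001, 0.0587]), array([-0.   ,  0.001, -0.001]))
[ 0.5197 -0.0378  0.1066] (array([0.0004, 0.0001, 0.0586]), array([-0.   ,  0.001, -0.001]))
[ 0.5196 -0.0377  0.1065] (array([ 0.0003, -0.    ,  0.0585]), array([-0.   ,  0.001, -0.001]))
0.95 [546.9, 52.8] [(array([0.3539, 0.0628]), array([127.,  80.]), 66.5), (array([0.3559, 0.0598]), array([124.,  78.]), 66.5), (array([0.3579, 0.0568]), array([121.,  77.]), 66.5)]
0.87 [318.6, 191.6] [(array([ 0.5088, -0.038 ]), array([129.,  69.]), 19.4), (array([ 0.5072, -0.0387]), array([126.,  67.]), 19.4), (array([ 0.5056, -0.0393]), array([123.,  66.]), 19.4)]
```

View pics/w2.png

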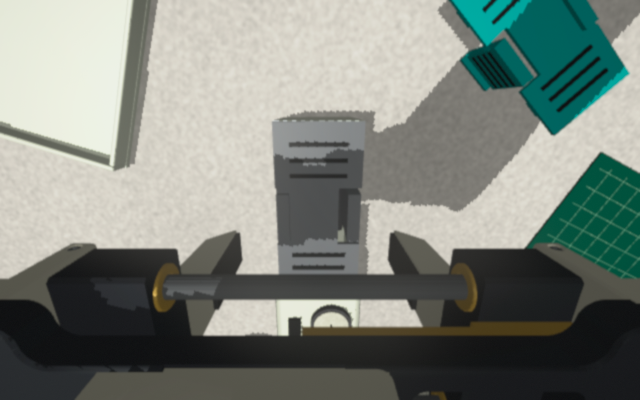

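The fingers straddle the cover (cover near edge at row 122, columns 273–364) and are aligned. I'll descend and squeeze.

Request:
jog_arm(motion=[[[0,0,0.012,0,0,0,-1],[0,0,0.024,0,0,0,-1],[0,0,0.036,0,0,0,-1],[0,0,0.047,0,0,0,-1],[0,0,0.054,0,0,0,-1],[0,0,0.058,0,0,0,-1],[0,0,0.058,0,0,0,-1],[0,0,0.058,0,0,0,-1]]])

```text
clock: 4.68
position: [0.5194, -0.0378, 0.048]
ee_rot: [-0.527, 3.097, -0.0]
force: [0.2, 0.1, -0.1]
width: 1.002
gripper_force: 0.0
```

Request:
jog_arm(motion=[[[0,0,0,0,0,0,1],[0,0,0,0,0,0,1],[0,0,0,0,0,0,1],[0,0,0,0,0,0,1],[0,0,0,0,0,0,1],[0,0,0,0,0,0,1],[0,0,0,0,0,0,1],[0,0,0,0,0,0,1],[0,0,0,0,0,0,1],[0,0,0,0,0,0,1]]], force=25)

```text
clock: 5.52
position: [0.5197, -0.038, 0.0485]
ee_rot: [-0.526, 3.096, -0.0]
force: [-0.1, 0.1, 6.2]
width: 0.642
gripper_force: 25.0
```

The opening is about 59 mm, so the tab is fully pressed. I'll lift slowly.

Request:
jog_arm(motion=[[[0,0,-0.003,0,0,0,1],[0,0,-0.008,0,0,0,1],[0,0,-0.013,0,0,0,1],[0,0,-0.018,0,0,0,1],[0,0,-0.025,0,0,0,1],[0,0,-0.034,0,0,0,1],[0,0,-0.044,0,0,0,1],[0,0,-0.056,0,0,0,1],[0,0,-0.068,0,0,0,1],[0,0,-0.08,0,0,0,1]]])

```text
clock: 6.35
position: [0.5193, -0.0378, 0.1294]
ee_rot: [-0.527, 3.097, -0.0]
force: [-0.2, -0.4, -1.8]
width: 0.642
gripper_force: 25.0
```

Request:
jog_arm(motion=[[[0,0,-0.014,0,0,0,1],[0,0,-0.028,0,0,0,1],[0,0,-0.042,0,0,0,1],[0,0,-0.056,0,0,0,1],[0,0,-0.07,0,0,0,1],[0,0,-0.07,0,0,0,1]]])

```text
clock: 6.85
position: [0.5208, -0.038, 0.2012]
ee_rot: [-0.526, 3.092, -0.001]
force: [1.1, -0.5, -2.1]
width: 0.641
gripper_force: 25.0
```

```bash
python3 - <<'E'
from h import *
im=get_image("side"); t=get_image("top"); cv2.imwrite("pics/lift.png",np.hstack([im[130:350,200:420],t[90:310,120:450]])[:,:,::-1])
for i in range(3): print(observe()['position'].round(4),move([.512,.3015,.2],83.6),move([.512,.3015,.2],109.4),observe()["width"]); get_image("top")
E
```

```text
[ 0.5195 -0.0377  0.1985] (array([-0.1052,  0.3226, -0.0014]), array([0.   , 0.001, 0.449])) (array([-0.1052,  0.3226, -0.0014]), array([-0.   ,  0.001, -0.001])) 0.6371967937346927
[ 0.5189 -0.0377  0.1977] (array([-0.1057,  0.3224, -0.0022]), array([ 0.   , -0.   ,  0.449])) (array([-0.1057,  0.3224, -0.0022]), array([ 0.   , -0.   , -0.001])) 0.6418468057957195
[ 0.5186 -0.0377  0.1973] (array([-0.1059,  0.3223, -0.0027]), array([ 0.   , -0.001,  0.449])) (array([-0.1059,  0.3223, -0.0027]), array([ 0.   , -0.001, -0.001])) 0.6420110893205458
```

View pics/lift.png

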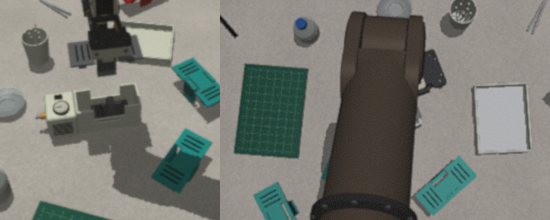

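The cover is off in the gripper (side crop around (100,50)), and the bay with the pack is exposed at (105,105). Now I'll carry it to the mat.

Request:
jog_arm(motion=[[[-0.01,0.032,0,0,0,0.045,1],[-0.021,0.064,0,0,0,0.09,1],[-0.032,0.097,0,0,0,0.135,1],[-0.042,0.129,0,0,0,0.18,1],[-0.053,0.161,0,0,0,0.225,1],[-0.064,0.193,0,0,0,0.27,1],[-0.074,0.226,0,0,0,0.315,1],[-0.085,0.258,0,0,0,0.36,1],[-0.096,0.29,0,0,0,0.405,1],[-0.106,0.322,0,0,0,0.449,1]]])

```text
clock: 7.93
position: [0.5121, 0.3026, 0.197]
ee_rot: [-0.179, -3.135, 0.002]
force: [0.5, 0.1, -2.0]
width: 0.644
gripper_force: 25.0
```

Request:
jog_arm(motion=[[[0,0,0,0,0,0,1],[0,0,0.02,0,0,0,1],[0,0,0.045,0,0,0,1],[0,0,0.075,0,0,0,1],[0,0,0.105,0,0,0,1],[0,0,0.13,0,0,0,1],[0,0,0.145,0,0,0,1],[0,0,0.15,0,0,0,1],[0,0,0.15,0,0,0,1],[0,0,0.15,0,0,0,1]]])

```text
clock: 8.77
position: [0.5131, 0.3011, 0.0482]
ee_rot: [0.176, 3.137, -0.0]
force: [-0.0, 0.5, -1.1]
width: 0.641
gripper_force: 25.0
```

Request:
jog_arm(motion=[[[0,0,0,0,0,0,1],[0,0,0,0,0,0,1],[0,0,0,0,0,0,1],[0,0,0,0,0,0,1]]])

```text
clock: 9.1
position: [0.5131, 0.3015, 0.0487]
ee_rot: [0.176, 3.136, 0.002]
force: [0.0, 0.1, -2.9]
width: 0.644
gripper_force: 25.0
```

```bash
python3 - <<'E'
from h import *
for i in range(3): s=observe(); print(s['position'].round(4),s["force"].round(1),move([.512,.3015,.018],83.6)); get_image("side")
E
```

```text
[0.5131 0.3015 0.0487] [ 0.   0.1 -2.9] (array([ 0.0012, -0.0002,  0.0307]), array([ 0.001,  0.001, -0.   ]))
[0.513  0.3014 0.0485] [-0.9  0.3 -1.7] (array([ 0.0011, -0.0001,  0.0305]), array([ 0.001,  0.001, -0.   ]))
[0.5129 0.3013 0.0484] [ 0.4 -0.1 -2.5] (array([0.0009, 0.0001, 0.0304]), array([ 0.001,  0.   , -0.   ]))
```

Request:
jog_arm(motion=[[[0,0,0.006,0,0,0,1],[0,0,0.012,0,0,0,1],[0,0,0.017,0,0,0,1],[0,0,0.021,0,0,0,1],[0,0,0.024,0,0,0,1],[0,0,0.025,0,0,0,1],[0,0,0.025,0,0,0,1],[0,0,0.025,0,0,0,1]]])

```text
clock: 9.92
position: [0.5129, 0.3011, 0.0229]
ee_rot: [0.176, 3.137, -0.0]
force: [0.6, -0.1, -1.4]
width: 0.64
gripper_force: 25.0
```

Request:
jog_arm(motion=[[[0,0,0.001,0,0,0,1],[0,0,0.002,0,0,0,1],[0,0,0.003,0,0,0,1],[0,0,0.003,0,0,0,1],[0,0,0.003,0,0,0,1]]])

```text
clock: 10.33
position: [0.5127, 0.3011, 0.0199]
ee_rot: [-0.176, -3.137, 0.0]
force: [-0.6, 0.5, -2.5]
width: 0.639
gripper_force: 25.0
```

Request:
jog_arm(motion=[[[0,0,0.001,0,0,0,1],[0,0,0.001,0,0,0,1],[0,0,0.001,0,0,0,1]]])

```text
clock: 10.58
position: [0.5127, 0.3012, 0.0189]
ee_rot: [-0.176, -3.137, -0.0]
force: [1.0, 0.4, -2.8]
width: 0.643
gripper_force: 25.0
```

Request:
jog_arm(motion=[[[0,0,0.001,0,0,0,1],[0,0,0.001,0,0,0,1],[0,0,0.001,0,0,0,1]]])

```text
clock: 10.83
position: [0.5127, 0.3011, 0.0179]
ee_rot: [-0.176, -3.137, 0.0]
force: [0.1, 0.4, -1.1]
width: 0.64
gripper_force: 25.0
```

Request:
jog_arm(motion=[[[0,0,0.001,0,0,0,1],[0,0,0.001,0,0,0,1],[0,0,0.001,0,0,0,1]]])

```text
clock: 11.08
position: [0.5129, 0.3012, 0.0173]
ee_rot: [0.176, 3.136, 0.0]
force: [-0.8, -0.5, 4.0]
width: 0.639
gripper_force: 25.0
```

Request:
jog_arm(motion=[[[0,0,0,0,0,0,1],[0,0,0,0,0,0,1]]])

```text
clock: 11.25
position: [0.5129, 0.3012, 0.0172]
ee_rot: [0.176, 3.136, 0.0]
force: [-1.1, -0.8, 5.6]
width: 0.643
gripper_force: 25.0
```

It has touched down (+6 N). I'll release and rise.

Request:
jog_arm(motion=[[[0,0,0,0,0,0,0],[0,0,0,0,0,0,-0.4],[0,0,0,0,0,0,-0.6],[0,0,0,0,0,0,-1],[0,0,0,0,0,0,-1],[0,0,0,0,0,0,-1],[0,0,0,0,0,0,-1],[0,0,0,0,0,0,-1]]])

```text
clock: 11.92
position: [0.5127, 0.3011, 0.0168]
ee_rot: [-0.176, -3.137, 0.0]
force: [0.2, -0.0, -0.0]
width: 0.997
gripper_force: 0.0
```

Request:
jog_arm(motion=[[[0,0,-0.01,0,0,0,-1],[0,0,-0.025,0,0,0,-1],[0,0,-0.045,0,0,0,-1],[0,0,-0.07,0,0,0,-1],[0,0,-0.1,0,0,0,-1],[0,0,-0.13,0,0,0,-1],[0,0,-0.16,0,0,0,-1],[0,0,-0.18,0,0,0,-1]]])

```text
clock: 12.58
position: [0.5136, 0.3014, 0.2009]
ee_rot: [0.176, 3.134, 0.003]
force: [0.3, 0.5, 1.0]
width: 0.998
gripper_force: 0.0
```

```bash
python3 - <<'E'
from h import *
im=get_image("side"); t=get_image("top"); cv2.imwrite("pics/placed.png",np.hstack([cv2.resize(im[180:400,170:370],None,fx=1.6,fy=1.6),cv2.resize(t[120:340,100:320],None,fx=1.6,fy=1.6)])[:,:,::-1])
for q in ("cover",):
  for d in silhouettes(q,"top")[:6]: print(q,round(d["p"],2),np.round(d["pixel"]),rect("top",d["mask"],.06))
for d in silhouettes("pack","top")[:3]: print("pack",round(d["p"],2),d["pixel"],rect("top",d["mask"],.032))
for d in silhouettes("pack_rib","top")[:3]: print("rib",round(d["p"],2),d["pixel"],d["mask"].sum(),rect("top",d["mask"],.07))
for d in silhouettes("pack","side")[:3]: print("pack side",round(d["p"],2),d["pixel"],onplane("side",d["pixel"],.06))
print(observe()["position"],move([.5185,-.035,.2],19.4),move([.4785,-.049,.2],19.4))
E
```

```text
cover 0.76 [255. 271.] (array([0.3331, 0.0792]), array([148.,  69.]), 64.5)
cover 0.75 [179. 302.] (array([0.2495, 0.2594]), array([148.,  80.]), 26.9)
cover 0.68 [346. 274.] (array([ 0.3065, -0.1476]), array([148.,  70.]), -50.3)
cover 0.64 [168. 206.] (array([0.5108, 0.2916]), array([150.,  69.]), -14.4)
cover 0.62 [478. 197.] (array([ 0.4943, -0.4935]), array([148.,  78.]), 42.9)
pack 0.83 [297.9, 191.3] (array([ 0.5114, -0.0394]), array([93., 51.]), 22.0)
rib 0.84 [299.7, 195.9] 667 (array([ 0.5055, -0.0403]), array([88., 49.]), 21.3)
pack side 0.59 [308.9, 238.2] [[ 0.51342482 -0.01813115  0.06      ]]
[0.51205652 0.30083379 0.1961679 ] (array([-0.0439, -0.333 , -0.0036]), array([-2.00e-03, -1.00e-03,  1.12e+00])) (array([-0.0057, -0.3514, -0.0035]), array([-2.00e-03, -1.00e-03,  1.12e+00]))
```

View pics/placed.png

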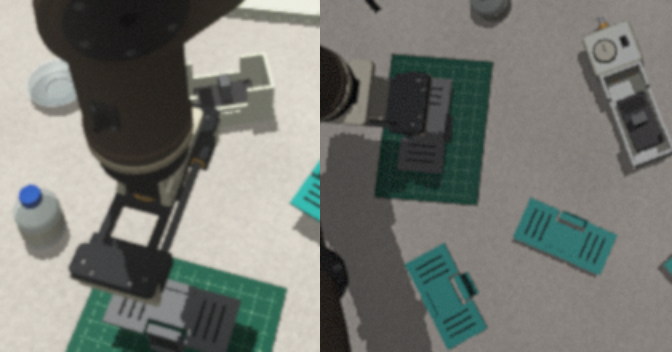

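The cover stands upright on the mat (right crop, around (425,125)), and the pack is visible in the bay at (640,118). Now to the rib with the tool turned 90° (tool y along the bay) and a 50 mm opening.

Request:
jog_arm(motion=[[[-0.003,-0.034,0,0,0,0.112,-0.09],[-0.007,-0.068,0,0,0,0.224,-0.09],[-0.011,-0.102,0,0,0,0.336,-0.09],[-0.015,-0.136,0,0,0,0.448,-0.09],[-0.018,-0.17,0,0,0,0.56,-0.09],[-0.022,-0.204,0,0,0,0.672,-0.09],[-0.026,-0.238,0,0,0,0.784,-0.09],[-0.03,-0.272,0,0,0,0.896,-0.09],[-0.033,-0.306,0,0,0,1.008,-0.09],[-0.036,-0.337,0,0,0,1.12,-0.09]]])

```text
clock: 13.72
position: [0.5097, -0.0399, 0.1961]
ee_rot: [-1.822, -2.558, 0.002]
force: [0.5, 0.1, -0.4]
width: 0.549
gripper_force: 0.0
```

Request:
jog_arm(motion=[[[0,0,0,0,0,0,-0.09],[0,0,0,0,0,0,-0.09],[0,0,0,0,0,0,-0.09],[0,0,0,0,0,0,-0.09]]])

```text
clock: 14.05
position: [0.5107, -0.0363, 0.1963]
ee_rot: [-1.811, -2.566, 0.001]
force: [-0.1, 0.3, 0.6]
width: 0.544
gripper_force: 0.0
```

```bash
python3 - <<'E'
from h import *
P=camera_params("wrist"); s=observe(); im=get_image("wrist"); cv2.imwrite("pics/w3.png",im[:,:,::-1])
print(s["joints"].round(2),s["width"])
c,a=np.array([.5184,-.035]),np.radians(19.4); u=np.array([np.cos(a),np.sin(a)]);v=np.array([-u[1],u[0]])
for q,z in (("pack",.032),("pack_rib",.07)):
  for d in silhouettes(q,"wrist")[:2]:
    r=rect("wrist",d["mask"],z,P); e=r[0]-c; print(q,round(d["p"],2),d["pixel"],r,"bay xy",e@u,e@v)
print("rim",proj("wrist",[np.r_[c+i*u*.075+j*v*.034,.08] for i,j in((1,1),(1,-1),(-1,-1),(-1,1))],P).round().tolist())
for i in range(3): print(observe()["position"].round(4),move([.5108,-.0385,.2],19.4));get_image("wrist")
E
```

```text
[-0.58  0.28  0.7   1.88 -0.21  1.05  0.54] 0.5439601872960587
pack 0.66 [317.9, 174.7] (array([ 0.5108, -0.035 ]), array([89., 53.]), 21.4) bay xy -0.007168492200401711 0.002524424602316125
pack_rib 0.94 [317.5, 171.6] (array([ 0.5078, -0.0272]), array([80., 46.]), 19.6) bay xy -0.00740730334555163 0.010878044729958528
rim [[392.0, 156.0], [387.0, 215.0], [258.0, 215.0], [254.0, 156.0]]
[ 0.5109 -0.0366  0.1967] (array([-0.0018, -0.0007, -0.0033]), array([-0.   , -0.   ,  0.003]))
[ 0.5109 -0.0368  0.1967] (array([-0.0016, -0.0007, -0.0033]), array([-0.   , -0.   ,  0.002]))
[ 0.5109 -0.037   0.1968] (array([-0.0014, -0.0006, -0.0032]), array([-0.   , -0.   ,  0.002]))
```

View pics/w3.png

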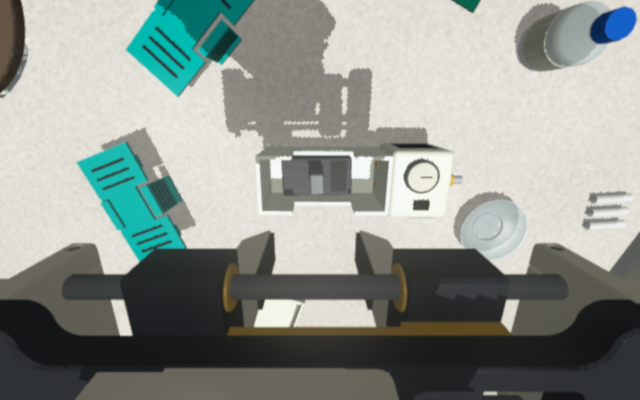

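The wrist view shows the pack block at columns 282–350, with the rib centred near (318,184). The estimate is bay x −7.5 mm, y about 0, and the tool is already there, so I'll descend.

Request:
jog_arm(motion=[[[0,0,0.015,0,0,0,-0.09],[0,0,0.03,0,0,0,-0.09],[0,0,0.05,0,0,0,-0.09],[0,0,0.07,0,0,0,-0.09],[0,0,0.085,0,0,0,-0.09],[0,0,0.095,0,0,0,-0.09],[0,0,0.1,0,0,0,-0.09],[0,0,0.1,0,0,0,-0.09],[0,0,0.1,0,0,0,-0.09],[0,0,0.1,0,0,0,-0.09]]])

```text
clock: 15.18
position: [0.5116, -0.0378, 0.0978]
ee_rot: [1.814, 2.563, 0.002]
force: [1.1, -1.0, 1.3]
width: 0.546
gripper_force: 0.0
```

```bash
python3 - <<'E'
from h import *
for i in range(3): print(observe()["position"].round(4),move([.5113,-.0375,.035],19.4));get_image("wrist")
E
```

```text
[ 0.5116 -0.0378  0.0978] (array([ 0.0004, -0.0003,  0.0628]), array([0.001, 0.   , 0.   ]))
[ 0.5116 -0.0377  0.0978] (array([ 0.0003, -0.0003,  0.0628]), array([0.002, 0.   , 0.   ]))
[ 0.5115 -0.0377  0.0977] (array([ 0.0003, -0.0002,  0.0627]), array([0.002, 0.   , 0.   ]))
```

Request:
jog_arm(motion=[[[0,0,0.01,0,0,0,-0.09],[0,0,0.02,0,0,0,-0.09],[0,0,0.03,0,0,0,-0.09],[0,0,0.04,0,0,0,-0.09],[0,0,0.05,0,0,0,-0.09],[0,0,0.058,0,0,0,-0.09],[0,0,0.061,0,0,0,-0.09],[0,0,0.061,0,0,0,-0.09],[0,0,0.061,0,0,0,-0.09]]])

```text
clock: 16.08
position: [0.5109, -0.038, 0.0358]
ee_rot: [-1.815, -2.564, 0.0]
force: [0.8, 0.3, -0.2]
width: 0.545
gripper_force: 0.0
```

Request:
jog_arm(motion=[[[0,0,0,0,0,0,1],[0,0,0,0,0,0,1],[0,0,0,0,0,0,1],[0,0,0,0,0,0,1],[0,0,0,0,0,0,1],[0,0,0,0,0,0,1],[0,0,0,0,0,0,1],[0,0,0,0,0,0,1]]], force=22)

```text
clock: 16.75
position: [0.5115, -0.0376, 0.0362]
ee_rot: [1.814, 2.564, 0.001]
force: [0.3, -0.3, 0.6]
width: 0.17
gripper_force: 22.0
```

The opening is 15.6 mm, which matches the rib. I'll lift.

Request:
jog_arm(motion=[[[0,0,-0.005,0,0,0,1],[0,0,-0.015,0,0,0,1],[0,0,-0.028,0,0,0,1],[0,0,-0.042,0,0,0,1],[0,0,-0.058,0,0,0,1],[0,0,-0.075,0,0,0,1],[0,0,-0.095,0,0,0,1],[0,0,-0.115,0,0,0,1],[0,0,-0.135,0,0,0,1],[0,0,-0.15,0,0,0,1]]])

```text
clock: 17.58
position: [0.5105, -0.0382, 0.188]
ee_rot: [1.816, 2.563, 0.0]
force: [0.3, 0.5, -3.5]
width: 0.167
gripper_force: 22.0
```

Request:
jog_arm(motion=[[[0,0,0,0,0,0,1],[0,0,0,0,0,0,1],[0,0,0,0,0,0,1]]])

```text
clock: 17.83
position: [0.51, -0.0376, 0.1852]
ee_rot: [-1.814, -2.563, 0.001]
force: [-0.0, -0.6, -3.8]
width: 0.166
gripper_force: 22.0
```

```bash
python3 - <<'E'
from h import *
for y in (0,-1,): print(observe()["position"].round(4),observe()["force"].round(1),move([.472,-.302,.19],y))
E
```

```text
[ 0.51   -0.0376  0.1852] [-0.  -0.6 -3.8] (array([-0.2367, -0.1238, -0.0048]), array([-0.001, -0.   ,  0.339]))
[ 0.51   -0.0376  0.1852] [-0.  -0.6 -3.8] (array([-0.2367, -0.1238, -0.0048]), array([-0.001, -0.   ,  0.356]))
```

Request:
jog_arm(motion=[[[-0.024,-0.012,0,0,0,0.035,1],[-0.047,-0.025,0,0,0,0.07,1],[-0.071,-0.037,0,0,0,0.105,1],[-0.095,-0.05,0,0,0,0.14,1],[-0.118,-0.062,0,0,0,0.175,1],[-0.142,-0.074,0,0,0,0.21,1],[-0.166,-0.087,0,0,0,0.245,1],[-0.189,-0.099,0,0,0,0.28,1],[-0.213,-0.111,0,0,0,0.315,1],[-0.237,-0.124,0,0,0,0.345,1]]])

```text
clock: 18.67
position: [0.4717, -0.3031, 0.1844]
ee_rot: [-2.228, -2.211, 0.002]
force: [-0.2, -0.0, -2.5]
width: 0.169
gripper_force: 22.0
```

Request:
jog_arm(motion=[[[0,0,0,0,0,0,1],[0,0,0.015,0,0,0,1],[0,0,0.035,0,0,0,1],[0,0,0.06,0,0,0,1],[0,0,0.085,0,0,0,1],[0,0,0.105,0,0,0,1],[0,0,0.12,0,0,0,1],[0,0,0.125,0,0,0,1],[0,0,0.125,0,0,0,1],[0,0,0.125,0,0,0,1]]])

```text
clock: 19.5
position: [0.4724, -0.3026, 0.0608]
ee_rot: [-2.228, -2.214, 0.001]
force: [0.8, 0.4, -3.7]
width: 0.168
gripper_force: 22.0
```

```bash
python3 - <<'E'
from h import *
print(observe()["position"].round(4),observe()["force"].round(1),move([.472,-.302,.037],-.5))
t=get_image("top"); s=get_image("side"); cv2.imwrite("pics/tray.png",np.hstack([cv2.resize(t[140:280,340:480],None,fx=2.6,fy=2.6),cv2.resize(s[90:230,270:410],None,fx=2.6,fy=2.6)])[:,:,::-1])
E
```

```text
[ 0.4724 -0.3026  0.0608] [ 0.8  0.4 -3.7] (array([ 0.0006, -0.0004,  0.0238]), array([-0.001, -0.   ,  0.002]))
```

View pics/tray.png

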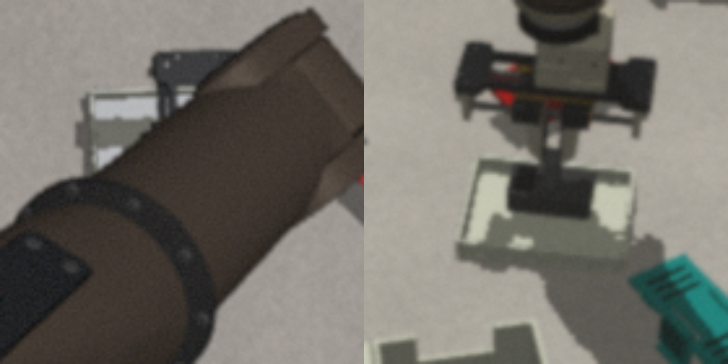

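The pack hangs level over the tray's centre (side crop (552,195)). I'll lower it.

Request:
jog_arm(motion=[[[0,0,0.005,0,0,0,1],[0,0,0.01,0,0,0,1],[0,0,0.015,0,0,0,1],[0,0,0.019,0,0,0,1],[0,0,0.021,0,0,0,1],[0,0,0.022,0,0,0,1],[0,0,0.022,0,0,0,1],[0,0,0.022,0,0,0,1]]])

```text
clock: 20.27
position: [0.4728, -0.3026, 0.0389]
ee_rot: [2.228, 2.215, -0.0]
force: [-0.0, 0.5, -3.0]
width: 0.169
gripper_force: 22.0
```

Request:
jog_arm(motion=[[[0,0,0.001,0,0,0,1],[0,0,0.001,0,0,0,1],[0,0,0.001,0,0,0,1]]])

```text
clock: 20.52
position: [0.4728, -0.3025, 0.038]
ee_rot: [2.228, 2.215, 0.0]
force: [-0.2, 0.3, -2.6]
width: 0.165
gripper_force: 22.0
```

Request:
jog_arm(motion=[[[0,0,0.001,0,0,0,1],[0,0,0.001,0,0,0,1],[0,0,0.001,0,0,0,1]]])

```text
clock: 20.77
position: [0.4731, -0.3028, 0.0372]
ee_rot: [2.228, 2.214, 0.0]
force: [0.1, -1.9, 0.3]
width: 0.169
gripper_force: 22.0
```

Request:
jog_arm(motion=[[[0,0,0.0005,0,0,0,1],[0,0,0.0005,0,0,0,1],[0,0,0.0005,0,0,0,0.5],[0,0,0.0005,0,0,0,0.2],[0,0,0.0005,0,0,0,-0.09],[0,0,0.0005,0,0,0,-0.09],[0,0,0.0005,0,0,0,-0.09],[0,0,0.0005,0,0,0,-0.09]]])

```text
clock: 21.43
position: [0.4727, -0.3024, 0.0363]
ee_rot: [-2.228, -2.215, 0.0]
force: [0.1, 0.5, -0.8]
width: 0.528
gripper_force: 0.0
```

Request:
jog_arm(motion=[[[0,0,-0.01,0,0,0,-0.09],[0,0,-0.025,0,0,0,-0.09],[0,0,-0.045,0,0,0,-0.09],[0,0,-0.07,0,0,0,-0.09],[0,0,-0.1,0,0,0,-0.09],[0,0,-0.13,0,0,0,-0.09],[0,0,-0.16,0,0,0,-0.09],[0,0,-0.16,0,0,0,-0.09],[0,0,-0.16,0,0,0,-0.09],[0,0,-0.16,0,0,0,-0.09]]])

```text
clock: 22.27
position: [0.4725, -0.3021, 0.1963]
ee_rot: [-2.228, -2.215, -0.001]
force: [-0.1, -0.1, -0.9]
width: 0.544
gripper_force: 0.0
```

```bash
python3 - <<'E'
from h import *
s=get_image("side"); cv2.imwrite("pics/end.png",s[:,:,::-1]); t=get_image("top")
for q,z in (("glue",.05),("swabs",.05),("dish",.01),("pack",.033),("cover",.06)):
    for d in silhouettes(q,"top")[:5]: print(q,round(d["p"],2),np.round(d["pixel"]),rect("top",d["mask"],z))
print(observe()["position"],observe()["width"])
E
```

```text
glue 0.7 [208. 119.] (array([0.7115, 0.1972]), array([77., 58.]), 43.5)
glue 0.44 [397. 196.] (array([ 0.4982, -0.2894]), array([64., 34.]), -47.1)
swabs 0.88 [362. 100.] (array([ 0.7477, -0.2092]), array([88., 73.]), -1.6)
swabs 0.42 [397. 198.] (array([ 0.4982, -0.2881]), array([65., 36.]), -47.1)
dish 0.96 [294.  98.] (array([ 0.7794, -0.0317]), array([91., 91.]), -1.6)
dish 0.22 [156. 197.] (array([0.5208, 0.3407]), array([43., 19.]), -6.6)
pack 0.73 [180. 200.] (array([0.5074, 0.2914]), array([237., 170.]), -6.8)
pack 0.68 [397. 199.] (array([ 0.5001, -0.2925]), array([61., 31.]), -47.1)
cover 0.86 [252. 270.] (array([0.334 , 0.0801]), array([148.,  72.]), 65.5)
cover 0.72 [178. 302.] (array([0.25  , 0.2578]), array([150.,  83.]), 26.9)
cover 0.63 [166. 198.] (array([0.5119, 0.2934]), array([148.,  79.]), -6.0)
[ 0.47242051 -0.30238473  0.19581946] 0.5488160625498529
```

View pics/end.png

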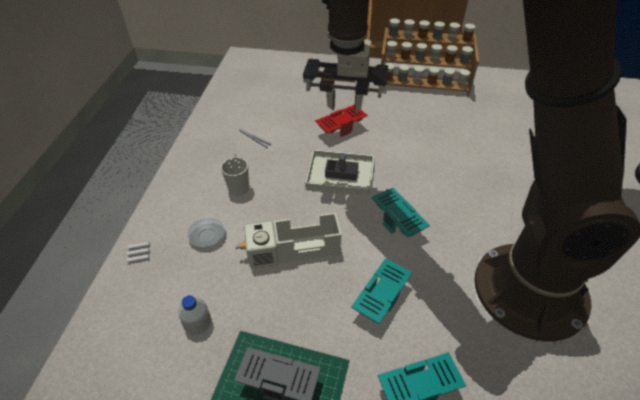

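The pack stands in the tray at (342,168), the cover stands upright on the mat at (275,378), the bay is empty, and the bystanders are unmoved.

```bash
python3 -c "
from cell import sign_off
print(sign_off())"
```

```text
the job is handed in; nothing more can be done
None
```

The job is done and handed in at about 22 s on the robot's clock: the cover stands upright on the cutting mat, the battery pack stands upright in the white tray, and the glue bottle, cup of swabs and glass dish were not moved.

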